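# Free the seized T-handle pin

## Robot

A 6-joint arm with a two-finger parallel gripper is mounted at the origin on the work surface; the furniture and walls round the work are solid. World frame = base frame: x ahead of the robot, y to its left, z up, the work surface at z = 0. Lengths are in m, angles in rad, forces in N, time in s.
With the tool pointing down it reaches from about 0.35 to 0.975 m from the base axis. Payload 7.1 kg.
Tool frame: the origin (TCP) lies on the centre line of the jaws, within the pads' length; the fingertips stand 17 mm ahead of it and the grasp point (between the pads) lies 2 mm behind it; z points along the fingers, y is the line along which they close (so a half turn about z gives the same grasp; the last joint's range is limited). The gripper opens to 88 mm and grips with 3 to 60 N. Pads are 20 mm wide; open, the fingers measure 115 mm over their backs; the gripper's body (75 mm by 178 mm) begins 61 mm behind the grasp point.
Start: joints at [-1.145, 0.423, 1.63, -0, 1.089, -0.019], TCP at [0.269, -0.564, 0.24] pointing down, gripper open.
Joint ranges: [-3, 3], [-0.9, 2.11], [0.09, 2.58], [-1.31, 4.45], [0.11, 2.69], [-2.54, 2.54]. Speed limits (rad/s): [2.39, 2.39, 3.01, 3.14, 3.14, 3.14].

## Interface

Orientations are given as a unit quaternion [x, y, z, w].
In Python, from plant import observe, camera, finish_job, search_frame gives the robot as it stands.
- The arm moves only by the tool drive_tool, never from a script. Its argument "targets" is a list of rows, each a list of 2 entries, a list of its own where there are three numbers: the shift along the tool's x, y, z in m, then the turn about the tool's z in rad. A call has 1 to 20 rows; each row is the pose to reach, as a shift and turn from the pose commanded when the call began, along the tool's axes at that moment; what a row does not reach only later rows make up. A row lasts 1/10 s, in which the tool goes at most 50 mm and 8.59 degrees, less where a joint would pass 70% of its speed; a pose out of reach is approached as far as the arm can. A call with a gripper value outside its range is refused whole. "grip" is the opening, from -1 (shut) to 1 (fully open), set as the call begins (left out, the last holds). The fingers move at their own pace and stop on an object; the grip force is fixed at half the most. Time passes only in rows, so rows that repeat a pose let the fingers close. It gives the time, the measured TCP pose, the force, the opening and the grip force at its end, in the units of the state.
- observe(): the state, without advancing time (a new reading comes with each control period).
- camera(name): name is "scene" or "top" or "wrist"; returns a dict with "img" (420x560x3 uint8, red, green, blue), "K" (3x3 intrinsics, pixels), "k1" (the pictures are not rectified: a ray, as slopes to the right and down, at radius r is drawn at 1 + k1 r^2 times it, then the intrinsics apply), "rvec" (rotation vector, rad) and "tvec" (3), from world to camera coordinates, as OpenCV has them. Camera axes: x right, y down, z forward; pixel columns grow to the right and rows downward; lengths in m; the calibration is good to about 2 mm. A picture is of the moment at which its call begins. There is no depth.
- finish_job(): hands the job in; it is judged then, once.
Trained networks look in a picture, given as the dict that the camera call returned (one of the last four; its "shot" number tells which), for a name from the list of things; names that differ only in an ending like _2 or _b are one class to them, and where a whole thing is asked for, a point or a joint stands for the part that bears it (a point fixed in the world has none). Each returns a list of dicts, best first, with "score" (0 to 1); they miss things now and then, are a little off and sometimes report something else, mostly with a low value. They report only what shows in the picture. A call takes as long as a camera call.
- search_frame(picture, target): "extent" ([left, top, width, height] in pixels, round what is visible of it).
The state is a dict: "clock": time; "q": joint angles; "qd": joint speeds; "joint_torque": joint torques, N m; "tool_pos": TCP position; "tool_rot": TCP orientation; "ft_force": force on the tool from outside, world axes, zero at the start; "ft_torque": the same for the moment, N m; "opening": finger opening in m; "gripper_force": force on a finger pad.
Only numpy, scipy, OpenCV 4.12 (cv2) and the standard library are available. Lean on these libraries where they do the work, as an engineer would, in place of code of your own. Each camera call takes 0.05 s, during which the arm holds its last target. There are 200 camera calls.

## Task

The pin with the straight T-handle has seized in its block: a straight pull only jams it on the catches inside. Work it out upwards by twisting it back and forth as you draw it up: about 45 degrees counter-clockwise (seen from above) for the first catch, then as far clockwise for the second. Put it foot first into the empty clear cup and let go, leaving the cup standing; the pin with the round knob is not wanted.

Things in the scene. Friction and masses are not known exactly. Their poses are not given: they have to be found in the camera images.
- pin_handle (a point): Centre of the T-handle of the seized steel pin (18 mm thick, 97 mm tall, 0.1 kg): a black straight bar, 50 mm long (own x), 14 mm thick (own y), 22 mm high; own z up the pin. The point is on the pin's axis, 86 mm above its foot, 92 mm above the table at the start; the block's top is 30 mm below the bar. The pin stops turning 62 degrees either way from the block's x axis.
- pin_foot (a point): Centre of the pin's lower end face, on its axis; at the start it stands on the block's inner floor, 6 mm above the table. A cross-key through the pin, parallel to the bar, 36 x 6 x 6 mm, lies 4 to 10 mm above the foot: it is what the catches hold.
- block: Fixed aluminium block round the pin, 64x64 mm, foot 84x64, 51 high; origin under the bore, z up. Bar starts along block x (5 deg). From start height the key passes the lower catches only turned 30-60 deg counter-clockwise (from above) off block x. Raised 16-28 mm it turns freely; it passes the upper catches only 30-60 deg clockwise off block x. Free when raised 46 mm. The twin has a round knob.
- cup: Empty clear plastic cup, square with rounded corners, 98 x 98 mm at the rim, about 72 x 72 mm at its floor, 60 mm high, 0.15 kg, standing loose on the table. Origin: centre of its underside; z up; inner floor 2 mm above the table. The pin goes in foot first and may lean, its handle above the rim.

How it is judged:
By the outcome, as a careful person would: the job done as asked, in the order asked, and still so for the second after the job is handed in, with the robot touching nothing.
It also fails if it takes over 54 s, if anything falls off the work surface, if the arm or the gripper's body presses on something with over 40 N, if the wrist force passes 120 N, or if a joint passes its speed limit or range.

## Working session

There is one attempt and no reset: what is moved stays moved. The work goes in short steps, Python scripts to look and compute and a tool call to move; the robot and the scene stay as the last step left them, time stands still between calls to the robot, and variables do not carry over. Pictures are saved under pics/ and viewed, at most 10 in all, crops included, and the job is handed in when it is done.

Besides the shell and the picture viewer there is one more tool, called after "Emit:" as name(argument=value, ...) on one line, values as JSON. drive_tool: Moves the arm, as the interface text tells. Its arguments: {"type":"object","properties":{"targets":{"type":"array","items":{"type":"array"}},"grip":{"type":"number"}},"required":["targets"]}

```bash
mkdir -p pics; ls; cat > h.py <<'E'
import numpy as np, cv2
from plant import observe, camera, finish_job, search_frame
from scipy.spatial.transform import Rotation as R
def save(c,n,crop=None,s=1):
    im=c["img"][:,:,::-1]
    if crop: l,t,w,h=crop; im=im[t:t+h,l:l+w]
    cv2.imwrite("pics/"+n,cv2.resize(im,None,fx=s,fy=s,interpolation=cv2.INTER_CUBIC))
def ray(c,u,v):
    K=np.array(c["K"]); D=np.array([c["k1"],0,0,0.])
    p=cv2.undistortPoints(np.array([[[u,v]]],float),K,D)[0,0]
    M=R.from_rotvec(np.array(c["rvec"]).ravel()).as_matrix()
    return -M.T@np.array(c["tvec"]).ravel(), M.T@np.array([p[0],p[1],1])
def at(c,u,v,z):
    o,d=ray(c,u,v); return o+d*(z-o[2])/d[2]
def proj(c,P):
    return cv2.projectPoints(np.array(P,float).reshape(-1,1,3),np.array(c["rvec"],float),np.array(c["tvec"],float),np.array(c["K"]),np.array([c["k1"],0,0,0.]))[0][:,0]
E
python3 - <<'E'
from h import *
s=observe(); print({k:np.round(v,3) for k,v in s.items()})
a=[]
for n in("scene","top"):
    c=camera(n); a.append(c["img"])
    for t in("pin_handle","pin_foot","block","cup"):
        for r in search_frame(c,t)[:3]: 
            l,tp,w,h=r["extent"]; print(n,t,np.round(r["score"],2),np.round(r["extent"]),at(c,l+w/2,tp+h/2,0.09 if t=="pin_handle" else .03).round(3))
    save(c,n+"0.png")
E
```

```text
pics
{'clock': np.float64(0.0), 'q': array([-1.145,  0.424,  1.631,  0.   ,  1.089, -0.019]), 'qd': array([-0.   ,  0.001, -0.002,  0.001,  0.001, -0.001]), 'joint_torque': array([ 1.0000e-03, -5.4461e+01, -2.7367e+01,  6.5000e-02,  2.3000e-02,
       -0.0000e+00]), 'tool_pos': array([ 0.269, -0.564,  0.239]), 'tool_rot': array([ 0.975,  0.221, -0.   , -0.001]), 'ft_force': array([-0.825,  0.659, -0.12 ]), 'ft_torque': array([-0.006, -0.016, -0.033]), 'gripper_force': np.float64(0.0), 'opening': np.float64(0.088)}
scene pin_handle 0.85 [278. 196.  16.  31.] [ 0.494 -0.19   0.09 ]
scene pin_foot 0.52 [276. 194.  19.  31.] [ 0.619 -0.13   0.03 ]
scene block 0.61 [263. 214.  43.  40.] [ 0.505 -0.184  0.03 ]
scene cup 0.67 [353. 239.  52.  49.] [ 0.489 -0.395  0.03 ]
top pin_handle 0.59 [271. 186.   9.  23.] [ 0.523 -0.18   0.09 ]
top pin_foot 0.69 [272. 189.   6.  23.] [ 0.527 -0.178  0.03 ]
top block 0.62 [263. 190.  25.  29.] [ 0.517 -0.18   0.03 ]
top cup 0.87 [342. 197.  40.  40.] [ 0.488 -0.393  0.03 ]
```

View pics/top0.png

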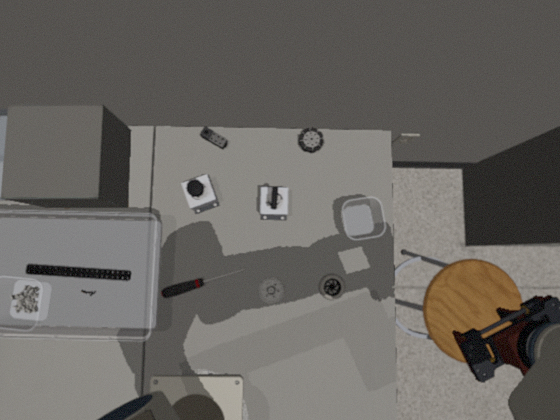

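View pics/scene0.png

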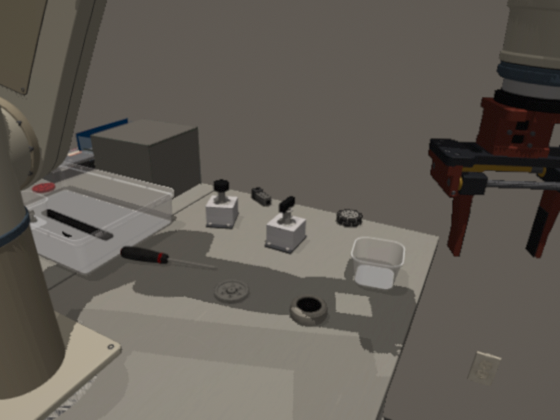

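Top view: the T-bar is at about (275,198) on its block, lying roughly along world x. The round knob is at (196,189) and the cup at (362,217). I'm moving above the handle for a close look.

Emit:
drive_tool(targets=[[[0.02, -0.012, 0], 0.02], [[0.06, -0.036, 0], 0.07], [[0.1, -0.06, 0], 0.11], [[0.14, -0.084, 0], 0.16], [[0.18, -0.108, 0], 0.2], [[0.22, -0.132, 0], 0.25], [[0.26, -0.156, 0], 0.29], [[0.3, -0.18, 0], 0.34], [[0.34, -0.204, 0], 0.39], [[0.375, -0.225, 0], 0.43], [[0.395, -0.237, 0], 0.445], [[0.395, -0.237, 0], 0.445], [[0.395, -0.237, 0], 0.445]], grip=0.3)

```text
clock: 1.8
tool_pos: [0.5234, -0.1802, 0.2396]
tool_rot: [1.0, 0.001, -0.0, 0.0]
ft_force: [0.1, 0.2, -0.2]
opening: 0.057
gripper_force: 0.0
```

```bash
python3 - <<'E'
from h import *
s=observe(); print({k:np.round(s[k],4) for k in("clock","q","tool_pos","tool_rot","opening")})
c=camera("wrist"); save(c,"w1.png")
for t in("pin_handle","block","cup"):
    for r in search_frame(c,t)[:2]: print(t,round(r["score"],2),np.round(r["extent"]))
print(proj(c,[[.523,-.18,.103],[.573,-.18,.051]]).round(1), ray(c,280,210)[0])
E
```

```text
{'clock': np.float64(1.8), 'q': array([-3.5280e-01,  3.1900e-01,  1.7892e+00, -4.0000e-04,  1.0336e+00,
        1.2166e+00]), 'tool_pos': array([ 0.5234, -0.1802,  0.2396]), 'tool_rot': array([ 1.e+00,  8.e-04, -2.e-04,  1.e-04]), 'opening': np.float64(0.057)}
pin_handle 0.86 [261. 175.  26.  57.]
block 0.62 [246. 147.  61.  73.]
cup 0.85 [415. 183. 110.  94.]
[[275.1 206.1]
 [275.3 144.6]] [ 0.59515179 -0.18089249  0.38520146]
```

View pics/w1.png

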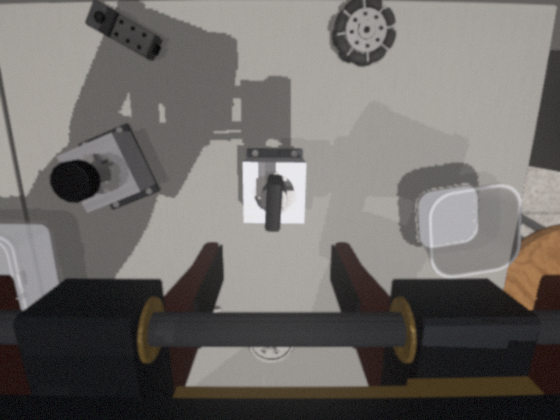

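Wrist view: the bar runs from about (274,177) to (272,230), nearly vertical. The block top spans x 244–306 and y 160–222, and the cup rim is at about (430–522, 183–277). Next I'll measure precisely by segmentation.

```bash
python3 - <<'E'
from h import *
c=camera("wrist")
g=cv2.cvtColor(c["img"],cv2.COLOR_RGB2GRAY)
sub=g[140:250,235:320]
m=(sub<55).astype(np.uint8); n,l,st,ce=cv2.connectedComponentsWithStats(m)
for i in range(1,n):
    if st[i,4]>30: print(st[i]+[235,140,0,0,0])
im=cv2.resize(c["img"][140:250,230:320,::-1],None,fx=5,fy=5,interpolation=cv2.INTER_CUBIC)
cv2.imwrite("pics/w2.png",im)
# block top white quad
w=(sub>150).astype(np.uint8); pts=cv2.findNonZero(w); r=cv2.minAreaRect(pts); b=cv2.boxPoints(r)+[235,140]
B=np.array([at(c,*p,.051) for p in b]); print("block",B.round(4),B.mean(0).round(4))
c2=camera("wrist")
# cup rim box
rr=search_frame(c2,"cup")[0]["extent"]; print("cup",rr, at(c2,rr[0]+rr[2],rr[1]+rr[3],.06), at(c2,rr[0]+rr[2],rr[1],.06))
E
```

```text
[266 175  15  12 114]
block [[ 0.5771 -0.1412  0.051 ]
 [ 0.577  -0.2247  0.051 ]
 [ 0.4611 -0.2284  0.051 ]
 [ 0.4613 -0.1373  0.051 ]] [ 0.5191 -0.1829  0.051 ]
cup [417.1, 183.6, 105.8, 96.3] [ 0.42703839 -0.45479456  0.06      ] [ 0.53493193 -0.43303876  0.06      ]
```

View pics/w2.png

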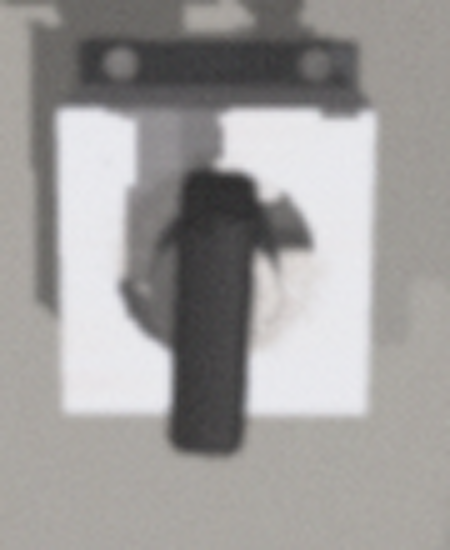

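The crop shows the block top's corners at (57,108), (378,108), (369,415) and (63,413). The bar's top face runs from (217,212) to (206,452).

```bash
python3 - <<'E'
from h import *
c=camera("wrist")
f=lambda p,z: at(c,p[0]/5+230-.4,p[1]/5+140-.4,z)
B=np.array([f(p,.051) for p in[(57,108),(378,108),(369,415),(63,413)]]); print(B.round(4),B.mean(0).round(4))
e=B[0]-B[3]+B[1]-B[2]; print("block yaw",np.degrees(np.arctan2(e[1],e[0])),[np.linalg.norm(B[i]-B[i-1]).round(4) for i in range(4)])
A,Z=f((217,212),.103),f((206,453),.103); print(A,Z,(A+Z)/2,np.linalg.norm(A-Z),np.degrees(np.arctan2(*(A-Z)[1::-1])))
E
```

```text
[[ 0.5564 -0.1463  0.051 ]
 [ 0.5563 -0.2111  0.051 ]
 [ 0.4914 -0.2106  0.051 ]
 [ 0.4919 -0.1457  0.051 ]] [ 0.524  -0.1784  0.051 ]
block yaw -0.5033061985546389 [np.float64(0.0644), np.float64(0.0648), np.float64(0.0649), np.float64(0.0649)]
[ 0.54433421 -0.17908312  0.103     ] [ 0.50037325 -0.17692208  0.103     ] [ 0.52235373 -0.1780026   0.103     ] 0.044014039232195414 -2.8142944739296905
```

Emit:
drive_tool(targets=[[[0, -0.001, 0.01], 0.01], [[0, -0.002, 0.03], 0.03], [[0, -0.002, 0.055], 0.05], [[0, -0.002, 0.08], 0.05], [[0, -0.002, 0.105], 0.05], [[0, -0.002, 0.125], 0.05], [[0, -0.002, 0.14], 0.05], [[0, -0.002, 0.148], 0.05], [[0, -0.002, 0.1495], 0.05], [[0, -0.002, 0.1495], 0.05], [[0, -0.002, 0.1495], 0.05]])

```text
clock: 3.3
tool_pos: [0.5242, -0.1785, 0.091]
tool_rot: [1.0, -0.025, 0.001, 0.0]
ft_force: [-0.4, -0.6, 0.0]
opening: 0.0574
gripper_force: 0.0
```

Emit:
drive_tool(targets=[[[0, 0, 0], 0], [[0, 0, 0], 0], [[0, 0, 0], 0], [[0, 0, 0], 0], [[0, 0, 0], 0], [[0, 0, 0], 0], [[0, 0, 0], 0], [[0, 0, 0], 0]], grip=-1)

```text
clock: 4.1
tool_pos: [0.5237, -0.1783, 0.0903]
tool_rot: [1.0, -0.025, 0.0, 0.0]
ft_force: [0.0, -0.2, 1.2]
opening: 0.0238
gripper_force: 30.0
```

Emit:
drive_tool(targets=[[[0, 0, 0], 0], [[0, 0, 0], 0], [[0, 0, 0], 0]])

```text
clock: 4.4
tool_pos: [0.5236, -0.1783, 0.0903]
tool_rot: [1.0, -0.025, 0.0, 0.0]
ft_force: [0.5, -0.5, 3.2]
opening: 0.0238
gripper_force: 30.0
```

```bash
python3 - <<'E'
from h import *
s=observe(); print({k:np.round(s[k],4) for k in("tool_pos","opening","gripper_force","ft_force","ft_torque")})
c=camera("wrist"); save(c,"w3.png",(150,130,270,200),2.5)
E
```

```text
{'tool_pos': array([ 0.5236, -0.1783,  0.0903]), 'opening': np.float64(0.0238), 'gripper_force': np.float64(30.0004), 'ft_force': array([ 0.511 , -0.4603,  3.1709]), 'ft_torque': array([0.0727, 0.0645, 0.0066])}
```

View pics/w3.png

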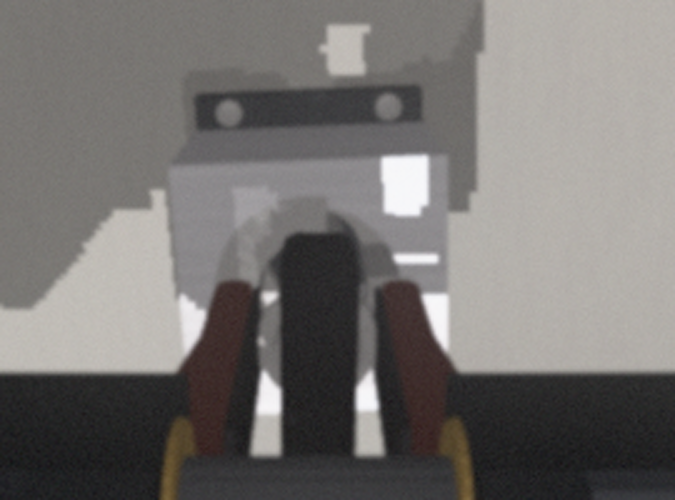

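The fingers stopped at 24 mm, wider than the 14 mm bar. The view shows gaps on both sides of the bar, so the tips are on a round collar below it. I'll open, rise 10 mm and regrip on the bar alone.

Emit:
drive_tool(targets=[[[0, 0, 0], 0], [[0, 0, 0], 0], [[0, 0, 0], 0], [[0, 0, -0.004], 0], [[0, 0, -0.008], 0], [[0, 0, -0.0105], 0], [[0, 0, -0.0105], 0]], grip=-0.1)

```text
clock: 5.15
tool_pos: [0.5239, -0.1784, 0.1013]
tool_rot: [1.0, -0.025, 0.001, 0.0]
ft_force: [-0.4, -0.2, -0.0]
opening: 0.0396
gripper_force: 0.0
```

Emit:
drive_tool(targets=[[[0, 0, 0], 0], [[0, 0, 0], 0], [[0, 0, 0], 0], [[0, 0, 0], 0], [[0, 0, 0], 0], [[0, 0, 0], 0], [[0, 0, 0], 0], [[0, 0, 0], 0]], grip=-1)

```text
clock: 5.95
tool_pos: [0.5235, -0.1782, 0.1006]
tool_rot: [1.0, -0.025, -0.0, -0.0]
ft_force: [-0.2, 0.6, -1.2]
opening: 0.0154
gripper_force: 30.0
```

Emit:
drive_tool(targets=[[[0, 0, 0], -0.03], [[0, 0, 0], -0.08], [[0, 0, 0], -0.14], [[0, 0, 0], -0.2], [[0, 0, 0], -0.27], [[0, 0, 0], -0.34], [[0, 0, 0], -0.41], [[0, 0, 0], -0.48], [[0, 0, 0], -0.55], [[0, 0, 0], -0.62], [[0, 0, 0], -0.69], [[0, 0, 0], -0.75], [[0, 0, 0], -0.8], [[0, 0, 0], -0.82], [[0, 0, 0], -0.82], [[0, 0, 0], -0.82]])

```text
clock: 7.55
tool_pos: [0.5235, -0.1782, 0.1007]
tool_rot: [0.927, 0.375, 0.0, -0.0]
ft_force: [-0.2, 0.4, -0.9]
opening: 0.0154
gripper_force: 30.0
```

```bash
python3 - <<'E'
from h import *
s=observe(); print({k:np.round(s[k],4) for k in("tool_pos","opening","gripper_force","ft_force","ft_torque")})
c=camera("wrist"); save(c,"w4.png",(150,130,270,200),2.5)
E
```

```text
{'tool_pos': array([ 0.5235, -0.1782,  0.1007]), 'opening': np.float64(0.0154), 'gripper_force': np.float64(29.996), 'ft_force': array([-0.1519,  0.4321, -0.8725]), 'ft_torque': array([ 0.0488, -0.0218,  0.0108])}
```

View pics/w4.png

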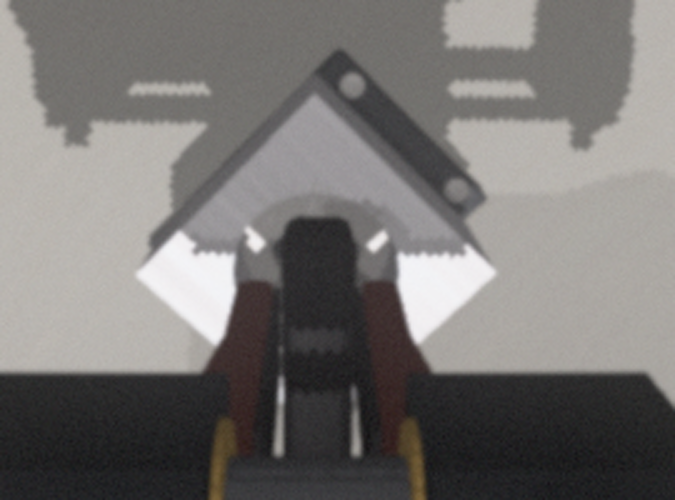

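The bar, at about (318,300), has turned with the jaws to roughly 45° off the block. I'll draw it up 22 mm.

Emit:
drive_tool(targets=[[[0, 0, -0.001], 0], [[0, 0, -0.003], 0], [[0, 0, -0.005], 0], [[0, 0, -0.007], 0], [[0, 0, -0.009], 0], [[0, 0, -0.011], 0], [[0, 0, -0.013], 0], [[0, 0, -0.015], 0], [[0, 0, -0.017], 0], [[0, 0, -0.019], 0], [[0, 0, -0.021], 0], [[0, 0, -0.022], 0], [[0, 0, -0.022], 0], [[0, 0, -0.022], 0]])

```text
clock: 9.0
tool_pos: [0.5235, -0.1783, 0.1227]
tool_rot: [0.927, 0.375, -0.0, -0.0]
ft_force: [0.2, 0.8, -0.9]
opening: 0.0155
gripper_force: 30.0
```

Emit:
drive_tool(targets=[[[0, 0, 0], 0.04], [[0, 0, 0], 0.12], [[0, 0, 0], 0.21], [[0, 0, 0], 0.3], [[0, 0, 0], 0.39], [[0, 0, 0], 0.48], [[0, 0, 0], 0.57], [[0, 0, 0], 0.66], [[0, 0, 0], 0.75], [[0, 0, 0], 0.84], [[0, 0, 0], 0.93], [[0, 0, 0], 1.02], [[0, 0, 0], 1.11], [[0, 0, 0], 1.2], [[0, 0, 0], 1.29], [[0, 0, 0], 1.38], [[0, 0, 0], 1.47], [[0, 0, 0], 1.54], [[0, 0, 0], 1.57], [[0, 0, 0], 1.57]])

```text
clock: 11.0
tool_pos: [0.5235, -0.1782, 0.1226]
tool_rot: [0.921, -0.389, -0.0, 0.0]
ft_force: [0.6, -0.3, -1.1]
opening: 0.0156
gripper_force: 30.0
```

```bash
python3 - <<'E'
from h import *
s=observe(); print({k:np.round(s[k],4) for k in("q","tool_pos","tool_rot","opening","gripper_force","ft_force","ft_torque")})
c=camera("wrist"); save(c,"w5.png",(150,130,270,200),2.5)
E
```

```text
{'q': array([-0.3497,  0.484 ,  1.8651, -0.    ,  0.7927,  2.0208]), 'tool_pos': array([ 0.5235, -0.1782,  0.1226]), 'tool_rot': array([ 9.211e-01, -3.893e-01, -1.000e-04,  0.000e+00]), 'opening': np.float64(0.0156), 'gripper_force': np.float64(29.9965), 'ft_force': array([ 0.6117, -0.3195, -1.0846]), 'ft_torque': array([0.0972, 0.001 , 0.0333])}
```

View pics/w5.png

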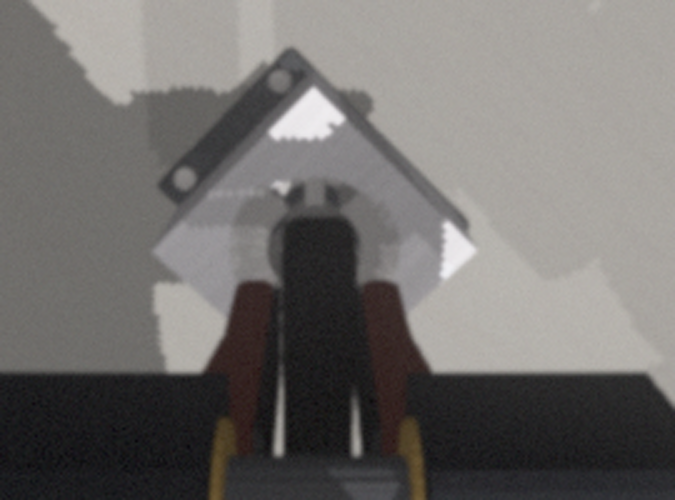

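The bar is still aligned with the jaws, now about 45° clockwise, with the pin raised. I'll draw it through the second catch and clear of the block.

Emit:
drive_tool(targets=[[[0, 0, -0.001], 0], [[0, 0, -0.003], 0], [[0, 0, -0.006], 0], [[0, 0, -0.009], 0], [[0, 0, -0.012], 0], [[0, 0, -0.015], 0], [[0, 0, -0.018], 0], [[0, 0, -0.021], 0], [[0, 0, -0.024], 0], [[0, 0, -0.027], 0], [[0, 0, -0.03], 0], [[0, 0, -0.034], 0], [[0, 0, -0.039], 0], [[0, 0, -0.045], 0], [[0, 0, -0.051], 0], [[0, 0, -0.056], 0], [[0, 0, -0.06], 0], [[0, 0, -0.062], 0], [[0, 0, -0.062], 0], [[0, 0, -0.062], 0]])

```text
clock: 13.05
tool_pos: [0.5234, -0.1782, 0.1845]
tool_rot: [0.921, -0.39, -0.0, 0.0]
ft_force: [-0.5, -0.7, -1.9]
opening: 0.0153
gripper_force: 30.0
```

```bash
python3 - <<'E'
from h import *
s=observe(); print({k:np.round(s[k],4) for k in("tool_pos","tool_rot","opening","ft_force")})
c=camera("scene"); print([ (r["score"],r["extent"]) for r in search_frame(c,"cup")[:1]])
t=camera("top"); print([ (r["score"],r["extent"]) for r in search_frame(t,"cup")[:1]])
a=cv2.resize(c["img"][160:310,230:430,::-1],(800,600),interpolation=3)[:, :]
b=cv2.resize(t["img"][180:255,320:395,::-1],(450,450),interpolation=3)
a=cv2.resize(a,(400,300)); o=np.zeros((450,850,3),np.uint8)
o[:300,:400]=a; o[:,400:]=b; cv2.imwrite("pics/s6.png",o[:,:800+50][:, :800])
E
```

```text
{'tool_pos': array([ 0.5234, -0.1782,  0.1845]), 'tool_rot': array([ 9.210e-01, -3.895e-01, -1.000e-04,  0.000e+00]), 'opening': np.float64(0.0153), 'ft_force': array([-0.456 , -0.7397, -1.8814])}
[(0.91, [354.9, 239.4, 49.8, 48.3])]
[(0.73, [341.2, 195.5, 45.4, 42.8])]
```

View pics/s6.png

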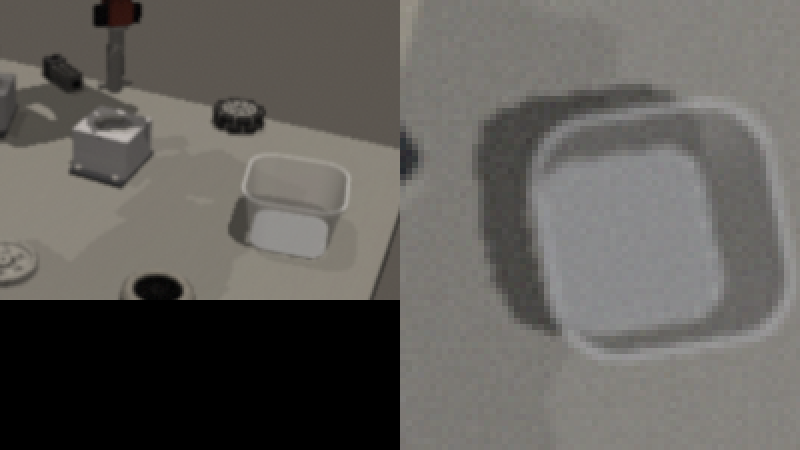

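The pin is out and hanging free, and the bore is empty. The top crop shows the cup's rim centre at about (662,228) and its floor centre at about (629,241).

```bash
python3 - <<'E'
from h import *
c=camera("top"); f=lambda u,v,z: at(c,(u-400)/6+320-.4,v/6+180-.4,z).round(4)
print(f(662,228,.06), f(629,241,.002))
p=(f(662,228,.06)+f(629,241,.002))/2
s=observe(); M=R.from_quat(s["tool_rot"]).as_matrix(); d=p-s["tool_pos"]; print(p,M.T@np.r_[d[:2],0], M)
E
```

```text
[ 0.4838 -0.3876  0.06  ] [ 0.4836 -0.388   0.002 ]
[ 0.4837 -0.3878  0.031 ] [ 1.22716521e-01  1.74491268e-01 -1.63755808e-05] [[ 6.96564726e-01 -7.17493838e-01 -4.17251933e-04]
 [-7.17493846e-01 -6.96564826e-01  1.57196820e-04]
 [-4.03430769e-04  1.89877934e-04 -9.99999901e-01]]
```

Emit:
drive_tool(targets=[[[0.006, 0.008, 0], 0], [[0.018, 0.026, 0], 0], [[0.033, 0.047, 0], 0], [[0.048, 0.068, 0], 0], [[0.063, 0.089, 0], 0], [[0.078, 0.11, 0], 0], [[0.092, 0.131, 0], 0], [[0.106, 0.151, 0], 0], [[0.116, 0.165, 0], 0], [[0.121, 0.172, 0], 0], [[0.1225, 0.1745, 0], 0], [[0.1225, 0.1745, 0], 0], [[0.1225, 0.1745, 0], 0]])

```text
clock: 14.6
tool_pos: [0.4838, -0.3869, 0.1846]
tool_rot: [0.921, -0.389, -0.0, -0.0]
ft_force: [-0.7, -0.4, -1.6]
opening: 0.0154
gripper_force: 30.0
```

```bash
python3 - <<'E'
from h import *
s=observe(); print({k:np.round(s[k],4) for k in("tool_pos","opening","ft_force")})
c=camera("wrist"); save(c,"w7.png",None,1); c=camera("scene"); save(c,"s7.png",(300,150,140,150),4)
E
```

```text
{'tool_pos': array([ 0.4838, -0.3869,  0.1846]), 'opening': np.float64(0.0154), 'ft_force': array([-0.7372, -0.4225, -1.6111])}
```

View pics/s7.png

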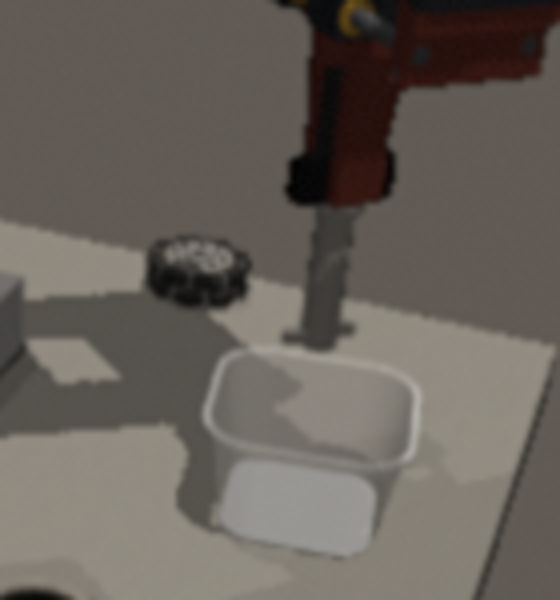

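The pin, with its foot and key at about (320,340), hangs vertically over the cup. I'm lowering it in.

Emit:
drive_tool(targets=[[[0, 0, 0.003], 0], [[0, 0, 0.009], 0], [[0, 0, 0.017], 0], [[0, 0, 0.025], 0], [[0, 0, 0.033], 0], [[0, 0, 0.041], 0], [[0, 0, 0.049], 0], [[0, 0, 0.057], 0], [[0, 0, 0.065], 0], [[0, 0, 0.073], 0], [[0, 0, 0.079], 0], [[0, 0, 0.083], 0], [[0, 0, 0.085], 0], [[0, 0, 0.086], 0], [[0, 0, 0.086], 0]])

```text
clock: 16.2
tool_pos: [0.4838, -0.3878, 0.0988]
tool_rot: [0.921, -0.39, 0.0, 0.0]
ft_force: [-0.1, 0.1, -1.1]
opening: 0.0151
gripper_force: 30.0
```

Emit:
drive_tool(targets=[[[0, 0, 0.0005], 0], [[0, 0, 0.001], 0], [[0, 0, 0.0015], 0], [[0, 0, 0.0015], 0], [[0, 0, 0.0015], 0]])

```text
clock: 16.7
tool_pos: [0.4837, -0.3877, 0.0972]
tool_rot: [0.921, -0.39, 0.0, 0.0]
ft_force: [0.8, 0.8, -0.6]
opening: 0.0158
gripper_force: 30.0
```

```bash
python3 - <<'E'
from h import *
s=observe(); print({k:np.round(s[k],4) for k in("tool_pos","opening","ft_force")})
E
```

```text
{'tool_pos': array([ 0.4837, -0.3877,  0.0972]), 'opening': np.float64(0.0158), 'ft_force': array([ 0.7506,  0.8056, -0.5864])}
```

Emit:
drive_tool(targets=[[[0, 0, 0.0006], 0], [[0, 0, 0.0006], 0], [[0, 0, 0.0006], 0]])

```text
clock: 17.0
tool_pos: [0.4836, -0.3877, 0.0965]
tool_rot: [0.921, -0.39, -0.0, -0.0]
ft_force: [-0.4, 0.3, -0.3]
opening: 0.0155
gripper_force: 30.0
```

Emit:
drive_tool(targets=[[[0, 0, 0], 0], [[0, 0, 0], 0], [[0, 0, 0], 0], [[0, 0, 0], 0], [[0, 0, 0], 0], [[0, 0, 0], 0], [[0, 0, 0], 0], [[0, 0, 0], 0]], grip=0.1)

```text
clock: 17.8
tool_pos: [0.4836, -0.3877, 0.0966]
tool_rot: [0.921, -0.39, -0.0, 0.0]
ft_force: [-0.1, -0.4, -0.1]
opening: 0.0485
gripper_force: 0.0
```

Emit:
drive_tool(targets=[[[0, 0, -0.004], 0], [[0, 0, -0.012], 0], [[0, 0, -0.024], 0], [[0, 0, -0.04], 0], [[0, 0, -0.06], 0], [[0, 0, -0.08], 0], [[0, 0, -0.1], 0], [[0, 0, -0.12], 0], [[0, 0, -0.135], 0], [[0, 0, -0.145], 0], [[0, 0, -0.15], 0], [[0, 0, -0.15], 0], [[0, 0, -0.15], 0], [[0, 0, -0.15], 0], [[0, 0, -0.15], 0]])

```text
clock: 19.3
tool_pos: [0.4834, -0.3875, 0.2457]
tool_rot: [0.921, -0.389, -0.001, -0.0]
ft_force: [-0.2, -1.4, 0.8]
opening: 0.0484
gripper_force: 0.0
```

```bash
python3 - <<'E'
from h import *
s=observe(); print({k:np.round(s[k],4) for k in("clock","tool_pos","opening","ft_force")})
c=camera("scene"); save(c,"s8.png",(230,150,210,150),3.5)
E
```

```text
{'clock': np.float64(19.3), 'tool_pos': array([ 0.4834, -0.3875,  0.2457]), 'opening': np.float64(0.0484), 'ft_force': array([-0.2224, -1.3727,  0.8115])}
```

View pics/s8.png

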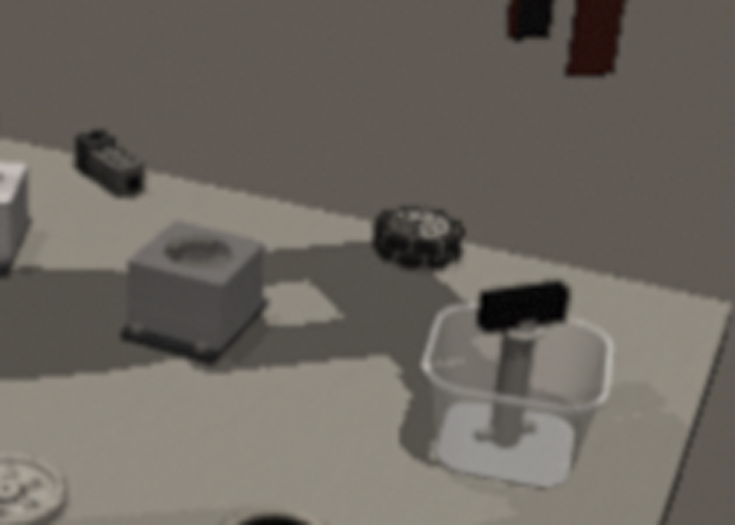

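The pin stands upright in the cup: handle at (523,305), foot at (505,435), gripper clear above. I'm handing the job in.

```bash
python3 -c "
from plant import finish_job; print(finish_job())"
```

```text
the job is handed in; nothing more can be done
None
```

The T-handle pin was twisted out (about 45° counter-clockwise, then about 45° clockwise) and stands foot first in the upright cup, released with the gripper clear; the job was handed in at about 19 s and the round-knob pin was left alone.

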